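# Close up the carver's tool chest

### The arm

A 6-joint arm with a two-finger parallel gripper is mounted at the origin on the work surface. World frame = base frame: x ahead of the robot, y to its left, z up, the work surface at z = 0. Lengths are in m, angles in rad, forces in N, time in s.
With the tool pointing down it reaches from about 0.425 to 0.925 m from the base axis. Payload 12.5 kg.
Tool frame: the origin (TCP) lies at the very end of the fingers, on their centre line; the grasp point (between the pads) lies 19 mm behind it; z points along the fingers, y is the line along which they close (so a half turn about z gives the same grasp; the last joint's range is limited). The gripper opens to 85 mm and grips with 20 to 120 N. Pads are 22 mm wide; open, the fingers measure 114 mm over their backs; the gripper's body (76 mm by 85 mm) begins 54 mm behind the grasp point. The pads swing forward as they close: fully open they stand 13 mm farther back than shut.
Start: joints at [-1.359, 0.491, 1.559, -0, 1.092, -0.106], TCP at [0.195, -0.594, 0.231] pointing down, gripper open.
Joint ranges: [-3.1, 3.1], [-0.84, 2.19], [0.05, 2.79], [-1.13, 4.28], [0.06, 2.93], [-2.69, 2.69]. Speed limits (rad/s): [2.22, 2.22, 2.79, 3.14, 3.14, 3.14].

### API

Orientations are given as a 3x3 rotation matrix whose columns are the frame's x, y, z axes.
In Python, from bench import monitor, viewer, order gives the robot as it stands.
- The arm moves only by the tool carry_out, never from a script. Its argument "deltas" is a list of rows, each a list of 2 entries, a list of its own where there are three numbers: the shift along the tool's x, y, z in units of 30 mm (1.0 is 30 mm), then the turn, a rotation vector about the tool's x, y, z in units of 5 degrees (1.0 is 5 degrees). A call has 1 to 12 rows; each row shifts and turns the commanded pose from where the row before left it, along the tool's axes as they then stand; what a row does not reach is not made up. A row lasts 1/10 s, in which the tool goes at most 50 mm and 8.59 degrees, less where a joint would pass 70% of its speed; a pose out of reach is approached as far as the arm can. A call is refused whole if a number of a shift passes 1 or a number of a turn 1, either way. A call with a gripper value outside its range is refused whole. "jaw" is the finger opening in mm, from 0 to 85.4, set as the call begins (left out, the last holds). The fingers move at their own pace and stop on an object; the grip force is fixed at half the most. Time passes only in rows, so rows that do not move let the fingers close. It gives the time, the measured TCP pose, the force, the opening and the grip force at its end, in the units of the state.
- monitor.get_obs(): the state, without advancing time (a new reading comes with each control period).
- viewer.camera(name): name is "scene" or "top" or "wrist"; returns a dict with "img" (400x640x3 uint8, red, green, blue), "fx", "fy", "cx", "cy" (pixels), "distortion" ([k1, k2, p1, p2, k3] as OpenCV has them; the pictures are not rectified), "xyz" and "rotation" of the camera in the world. Camera axes: x right, y up, looking along -z (the intrinsics and any distortion apply to the point x, -y, -z); pixel columns grow to the right and rows downward; lengths in m; the calibration is good to about 2 mm. A picture is of the moment at which its call begins. There is no depth.
- order.sign_off(): hands the job in; it is judged then, once.
Trained networks look in a picture, given as the dict that the camera call returned (one of the last four; its "shot" number tells which), for a name from the list of things; names that differ only in an ending like _2 or _b are one class to them, and where a whole thing is asked for, a point or a joint stands for the part that bears it (a point fixed in the world has none). Each returns a list of dicts, best first, with "conf" (0 to 1); they miss things now and then, are a little off and sometimes report something else, mostly with a low value. They report only what shows in the picture. A call takes as long as a camera call.
- viewer.cut_out(picture, thing): "mask" (400x640 bool, what is visible of it) and "uv" ([column, row] in pixels, amid what is visible of it).
The state is a dict: "time_s": time; "qpos": joint angles; "dq": joint speeds; "tau": joint torques, N m; "position": TCP position; "orientation": TCP orientation; "ft_force": force on the tool from outside, world axes, zero at the start; "moment": the same for the moment, N m; "grip_width": finger opening in m; "grip_force": force on a finger pad.
Only numpy, scipy, OpenCV 4.12 (cv2) and the standard library are available. Lean on these libraries where they do the work, as an engineer would, in place of code of your own. Each camera call takes 0.05 s, during which the arm holds its last target. There are 200 camera calls.

### The job

Close up the carving-tool chest with the fingertips: push both drawers fully home, and only then swing the lid down until it is fully shut, gently and without slamming it. The chest has just been repaired: the knobs are freshly glued and the green inside of the lid is wet with paint, so touch neither; push on the bare wooden drawer fronts and on the outside of the lid. Grip and lift nothing, and leave the mallet, carved block, cup and screwdriver where they lie.

Things in the scene. Friction and masses are not known exactly. Their poses are not given: they have to be found in the camera images.
- chest: Heavy wooden chest fixed to the bench, 160 deep (x) by 320 wide (y) by 100 mm high without the lid. Origin at the centre of its underside, on the bench; its front, with the two drawers side by side, is its -x face (towards the robot), y to its left as seen from the robot, z up. Turned by up to 0.2 rad.
- drawer_left (a joint): Opening of the left (+y) drawer in m: 0 is home, with its front flush with the chest's front face; it grows as the drawer comes out along the chest's -x. Starts 0.03 to 0.06, stop at 0.10. It runs with about 2 N of friction and stays where it is left.
- drawer_right (a joint): The same for the right (-y) drawer.
- drawer_left_front (a point): Centre of the outer face of the left drawer's pale wooden front panel (142 wide, 66 high, 12 mm thick; its upper edge 80 mm above the bench). It moves with the drawer; at home it is at x -80, y +77, z 47 mm in the chest's frame.
- drawer_right_front (a point): The same for the right drawer; at home at x -80, y -77, z 47 mm in the chest's frame.
- knob_left (a point): Dark round knob of the left drawer, 20 mm in diameter, standing 22 mm out of the front at the middle of its width. This point is the centre of the knob's outer end, 22 mm out from the front face, 7 mm below the panel's centre (40 mm above the bench). Freshly glued: not to be touched.
- knob_right (a point): The same on the right drawer.
- lid (a joint): Angle of the lid in rad: 0 is shut, lying flat on the chest; it grows as the front edge swings up and away from the robot. Starts 1.0 to 1.3, stop at 1.6. The hinge is stiff: the lid stays at any angle and needs about 2 to 5 N at its front edge to be pushed down.
- lid_hinge (a point): Middle of the lid's hinge line, which runs along the chest's y at the top of its back: x +80, z 100 mm in the chest's frame. The lid's underside passes through it.
- lid_edge (a point): Middle of the front edge of the lid on its outside, 168 mm from the hinge along the lid. The lid is 10 mm thick and 324 mm wide; an apron 8 mm thick runs along its front edge and reaches 25 mm below its underside, hanging in front of the chest when shut. The outside (brown, with dark diamonds) faces up when shut and away from the robot when open.
- lid_lining (a point): Green panel on the inside of the lid, 2 mm thick, on the underside and the inner face of the apron; 294 mm wide. Wet paint: not to be touched. This point is the centre of the panel, 86 mm from the hinge along the lid.
- mallet: Wooden mallet lying on the bench to the left of the chest: head 110 x 75 x 70 mm high, handle 150 mm long, 28 mm thick, towards its -x. Origin under the centre of the head.
- carved_block: Pale carved block 140 x 90 x 24 mm to the right of the chest, origin under its centre.
- pencil_cup: Terracotta cup, 72 mm across, 90 mm high, to the right of the chest; origin under its centre.
- screwdriver: Yellow-handled screwdriver about 200 mm long and under 35 mm high lying across in front of the chest, about 250 mm from the chest's centre; along its own x.

How it is judged:
On the way, in this order (a step that is already met when the one before it is completed fails the run):
1. both drawers are fully home while the lid still stands open (value of joint each of drawer_left, drawer_right below 0.004 m and value of joint lid above 0.8 rad), for 0.2 s.
2. the lid is fully shut (value of joint each of drawer_left, drawer_right below 0.004 m and value of joint lid below 0.03 rad), for 0.2 s.
At the end, for the whole second after the job is handed in: Both drawers within 4 mm of home and the lid within 0.03 rad (5 mm at its front edge) of shut, the bystanders within 20 mm of where they were (all of step 2 and distance of each of mallet, carved_block, pencil_cup, screwdriver from where it was at the start of the episode below 0.02 m); the robot touches nothing.
It fails at once if the lid was pushed down (below 0.8 rad) while a drawer still stood open by more than 6 mm (value of joint lid below 0.8 rad and value of joint any of drawer_left, drawer_right above 0.006 m).
It fails at once if the lid was slammed: faster than 1.5 rad/s in the last 0.25 rad before it is shut (value of joint lid below 0.25 rad and velocity of joint lid below -1.5 rad/s).
It fails at once if a freshly glued knob was touched or gripped (over 1 N), or a drawer pulled farther out (beyond 75 mm) (value of joint any of drawer_left, drawer_right above 0.075 m or contact force between any of the fingers, the arm and drawer_left_c2 above 1 N or contact force between any of the fingers, the arm and drawer_left_c3 above 1 N or contact force between any of the fingers, the arm and drawer_right_c2 above 1 N or contact force between any of the fingers, the arm and drawer_right_c3 above 1 N).
It fails at once if the wet inside of the lid was touched, or the lid gripped by its edge (over 1 N) (contact force between any of the fingers, the arm and lid_c2 above 1 N or contact force between any of the fingers, the arm and lid_c3 above 1 N).
It fails at once if the mallet, carved block, cup or screwdriver was moved or lifted (over 20 mm) (distance of any of mallet, carved_block, pencil_cup, screwdriver from where it was at the start of the episode above 0.02 m).
It also fails if it takes over 58 s, if anything falls off the work surface, if the arm or the gripper's body presses on something with over 40 N, if the wrist force passes 120 N, or if a joint passes its speed limit or range.

## Working session

There is one attempt and no reset: what is moved stays moved. The work goes in short steps, Python scripts to look and compute and a tool call to move; the robot and the scene stay as the last step left them, time stands still between calls to the robot, and variables do not carry over. Pictures are saved under pics/ and viewed, at most 10 in all, crops included, and the job is handed in when it is done.

Besides the shell and the picture viewer there is one more tool, called as a command line: name --argument value ..., lists and objects as JSON in quotes. carry_out: Moves the arm, as the interface text tells. Its arguments: {"type":"object","properties":{"deltas":{"type":"array"},"jaw":{"type":"number"}},"required":["deltas"]}

```bash
mkdir -p pics; ls; cat > h.py <<'E'
import numpy as np, cv2
from bench import monitor, viewer, order
def K(c): return np.array([[c['fx'],0,c['cx']],[0,c['fy'],c['cy']],[0,0,1.]])
F=np.diag([1,-1,-1.])
def proj(c,P):
    P=np.atleast_2d(P).astype(float); R=F@np.array(c['rotation']).T; t=-R@np.array(c['xyz'])
    return cv2.projectPoints(P,cv2.Rodrigues(R)[0],t,K(c),np.array(c['distortion'],float))[0][:,0]
def ray(c,uv):
    p=cv2.undistortPoints(np.array([[uv]],float),K(c),np.array(c['distortion'],float))[0,0]
    d=np.array(c['rotation'])@F@np.array([p[0],p[1],1]); return np.array(c['xyz']),d
def atz(c,uv,z):
    o,d=ray(c,uv); return o+d*(z-o[2])/d[2]
E
python3 - <<'E'
from h import *
import pickle
for n in ["scene","top"]:
    c=viewer.camera(n); pickle.dump(c,open(n+'.pkl','wb'))
    cv2.imwrite(f'pics/{n}0.png',c['img'][:,:,::-1])
    print(n,c['xyz'],np.round(c['rotation'],2).tolist(),c['fx'],c['distortion'])
    for t in ["chest","drawer_left_front","drawer_right_front","knob_left","knob_right","lid_edge","lid_lining","mallet","carved_block","pencil_cup","screwdriver"]:
        for r in viewer.cut_out(c,t)[:2]: print(t,round(r['conf'],2),np.round(r['uv']),r['mask'].sum())
o=monitor.get_obs();print(o['time_s'],o['position'],np.round(o['orientation'],3))
E
```

```text
pics
scene [ 0.58173488 -0.51034678  0.90680693] [[1.0, 0.02, 0.01], [-0.01, 0.83, -0.56], [-0.01, 0.56, 0.83]] 387.12190944562815 [-0.02081249  0.          0.          0.          0.        ]
chest 0.77 [341. 206.] 11686
drawer_left_front 0.86 [312. 182.] 723
drawer_left_front 0.22 [249. 210.] 379
drawer_right_front 0.74 [299. 229.] 1178
knob_left 0.66 [310. 182.] 701
knob_left 0.37 [360. 182.] 5169
knob_right 0.76 [297. 231.] 1118
lid_edge 0.82 [359. 183.] 5143
lid_edge 0.18 [338. 120.] 717
lid_lining 0.71 [361. 184.] 5124
mallet 0.75 [342. 123.] 720
carved_block 0.57 [333. 326.] 2515
carved_block 0.42 [309. 182.] 712
pencil_cup 0.94 [279. 298.] 991
screwdriver 0.69 [250. 210.] 381
top [0.35662241 0.04596457 1.02181562] [[-0.13, 0.97, -0.21], [-0.99, -0.13, 0.02], [-0.0, 0.21, 0.98]] 469.67764844714 [0.01376186 0.         0.         0.         0.        ]
chest 0.66 [320. 163.] 17374
drawer_left_front 0.89 [283. 205.] 1633
drawer_right_front 0.76 [356. 209.] 2011
knob_left 0.64 [279. 206.] 1645
knob_right 0.57 [353. 212.] 2053
lid_edge 0.59 [315. 123.] 4789
lid_lining 0.89 [317. 126.] 4698
mallet 0.76 [180. 153.] 3195
mallet 0.46 [280. 207.] 1710
carved_block 0.71 [447. 164.] 2727
pencil_cup 0.67 [440. 216.] 1151
screwdriver 0.59 [325. 280.] 690
1.2 [ 0.19532163 -0.59372659  0.2313224 ] [[ 0.95   0.312  0.   ]
 [ 0.312 -0.95  -0.   ]
 [-0.     0.    -1.   ]]
```

View pics/scene0.png

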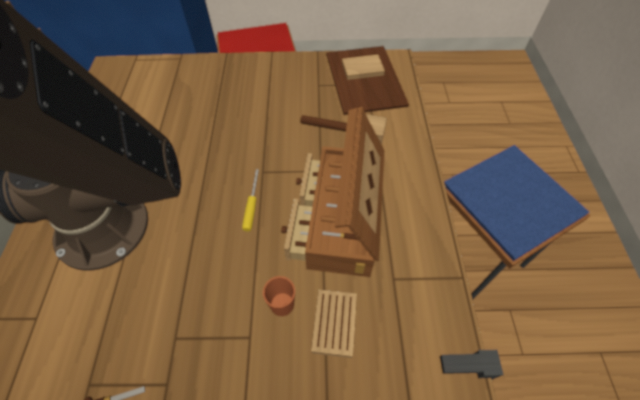

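View pics/top0.png

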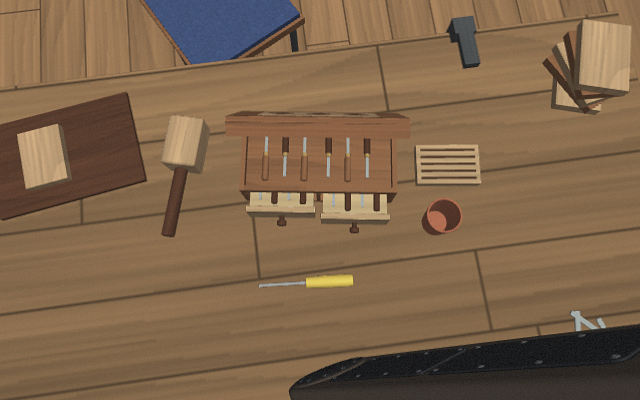

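The scene shows the chest around (340,205), with its lid open at (360,180), both drawers out at (310,180) and (300,230), and the screwdriver at (250,205). In the top view the chest's front is at row ~190, the knobs at (282,222) and (354,229), and the lid's apron at row ~125. I'll enlarge both to pick corners.

```bash
python3 - <<'E'
import pickle,cv2
for n,(u0,v0,w,h,s) in dict(top=(215,100,200,140,4),scene=(275,100,120,180,3.3)).items():
    i=pickle.load(open(n+'.pkl','rb'))['img'][:,:,::-1][v0:v0+h,u0:u0+w]
    i=cv2.resize(i,None,fx=s,fy=s,interpolation=cv2.INTER_CUBIC)
    for k in range(0,w,20): cv2.putText(i,str(u0+k),(int(k*s),10),0,.35,(0,255,255),1); cv2.line(i,(int(k*s),12),(int(k*s),18),(0,255,255),1)
    for k in range(0,h,20): cv2.putText(i,str(v0+k),(0,int(k*s)+4),0,.35,(0,255,255),1)
    cv2.imwrite(f'pics/{n}z.png',i)
E
```

```text
(no output)
```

View pics/topz.png

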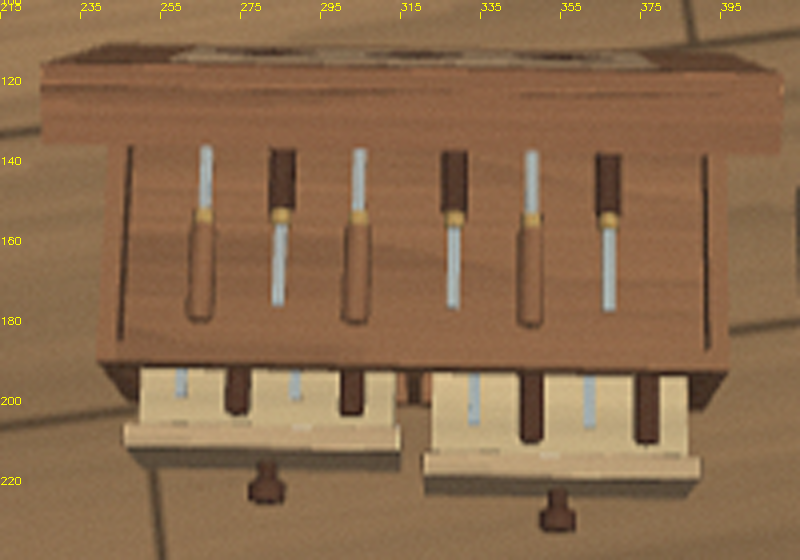

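View pics/scenez.png

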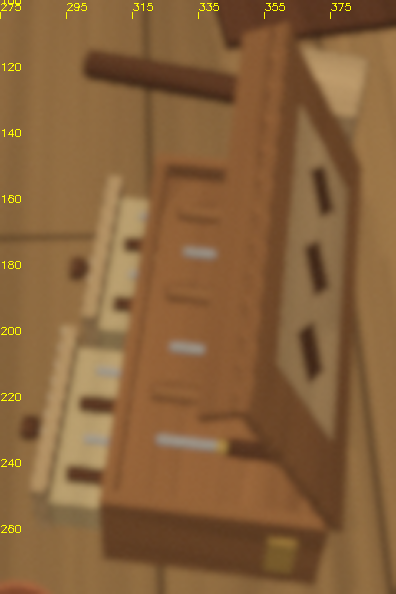

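The top crop shows the drawer fronts' top edges at rows ~212 (left) and ~220 (right), the chest's front top corners at (239,190) and (397,193), and the apron from row 117 to 136. The scene crop shows the lid's outside with its corners at (363,108), (383,149), (378,261) and (351,221). I'll fit the chest model to these.

```bash
cat > fit.py <<'E'
from h import *
import pickle
from scipy.optimize import least_squares
def lidp(a,s,y,h): # s along lid from hinge, h above underside
    return [.08-s*np.cos(a)+h*np.sin(a), y, .1+s*np.sin(a)+h*np.cos(a)]
def W(p,P):
    c,s=np.cos(p[2]),np.sin(p[2]); P=np.atleast_2d(P)
    return P@np.array([[c,-s,0],[s,c,0],[0,0,1]]).T+[p[0],p[1],0]
def model(p,w):
    dl,dr,a=p[3:6]
    f=lambda d,y:[-.08-d,y,.08]
    lid=[lidp(a,.168,.162,.01),lidp(a,.168,-.162,.01),lidp(a,.168,.162,-.025),lidp(a,.168,-.162,-.025),lidp(a,0,.162,.01),lidp(a,0,-.162,.01)]
    dr_=[f(dl,.148),f(dl,.006),f(dr,-.006),f(dr,-.148)]
    ch=[[-.08,.16,.1],[-.08,-.16,.1]] if w=='top' else [[-.08,-.16,.1]]
    return W(p,ch+dr_+lid)
obs=dict(top=[(239.3,190),(397.3,193),(246.8,212),(315,213.7),(321.3,219.3),(389.5,220),(225.5,116.3),(410.5,118.8),(225.5,135.8),(410,138.3),(241.3,111),(398.8,113.8)],
scene=[(305.9,253),(308,153.6),(299.8,195.5),(293.8,198.5),(284.4,248.5),(362.9,107.6),(350.8,221),(349.2,110.6),(335.6,225.8),(383.2,148.5),(378,260.6)])
if __name__=='__main__':
    cs={n:pickle.load(open(n+'.pkl','rb')) for n in obs}
    res=lambda p:np.concatenate([(proj(cs[n],model(p,n))-obs[n]).ravel() for n in obs])
    s=least_squares(res,[.65,0,0,.04,.04,1.15],loss='soft_l1',x_scale=[.1,.1,.1,.01,.01,.1]); p=s.x
    print(np.round(p,4)); r=res(p).reshape(-1,2); print(np.round(r,1).tolist()); np.save('p.npy',p)
    print('Lfront',W(p,[-.08-p[3],.077,.047]),'Rfront',W(p,[-.08-p[4],-.077,.047]),'lid edge',W(p,lidp(p[5],.168,0,.01)))
    c=cs['top']
    for t in ['screwdriver','mallet','pencil_cup','carved_block']:
        m=viewer.cut_out
    print('screwdriver',atz(c,(260,286),.01),atz(c,(352,281),.02))
E
python3 fit.py
```

```text
[ 0.6547  0.0176 -0.1464  0.0397  0.0522  1.1207]
[[-0.4, -0.1], [0.3, -1.1], [-1.3, -0.9], [0.1, -1.7], [-0.5, -1.2], [1.2, -0.9], [-0.8, -1.0], [0.8, -1.3], [-0.0, -0.3], [0.2, -0.6], [0.5, -0.4], [-1.5, -1.4], [-2.6, -0.8], [-2.3, -0.8], [-2.0, -0.4], [-1.5, -0.0], [-2.0, 0.1], [-2.3, -1.5], [-1.2, 2.9], [-2.2, -0.9], [-2.6, 0.2], [-0.3, 1.7], [-0.1, 0.2]]
Lfront [[0.54752366 0.11123258 0.047     ]] Rfront [[ 0.51272151 -0.03930117  0.047     ]] lid edge [[0.67044123 0.01527843 0.25561973]]
screwdriver [0.40794357 0.17676833 0.01      ] [ 0.39210819 -0.01731839  0.02      ]
```

carry_out --deltas '[[[0,0,0],[0,0,0.89]],[[0,0,0],[0,0,0.89]],[[0,0,0],[0,0,0.89]],[[0,0,0],[0,0,0.89]],[[0,0,0],[0,0,0.89]],[[0,0,0],[0,0,0.88]],[[1,0,0],[0,0,0]],[[1,0,0],[0,0,0]],[[1,0,0],[0,0,0]],[[1,0,0],[0,0,0]],[[1,0,0],[0,0,0]],[[1,0,0],[0,0,0]]]' --jaw 0

```text
time_s: 2.4
position: [0.3746, -0.6202, 0.2313]
orientation: [[0.989, -0.147, 0.0], [-0.147, -0.989, -0.0], [0.0, 0.0, -1.0]]
ft_force: [-0.5, 0.3, 0.7]
grip_width: 0.0
grip_force: 0.0
```

carry_out --deltas '[[[0,-1,0],[0,0,0]],[[0,-1,0],[0,0,0]],[[0,-1,0],[0,0,0]],[[0,-1,0],[0,0,0]],[[0,-1,0],[0,0,0]],[[0,-1,0],[0,0,0]],[[0,-1,0],[0,0,0]],[[0,-1,0],[0,0,0]],[[0,-1,0],[0,0,0]],[[0,-1,0],[0,0,0]],[[0,-1,0],[0,0,0]],[[0,-1,0],[0,0,0]]]'

```text
time_s: 3.6
position: [0.4263, -0.2629, 0.2315]
orientation: [[0.989, -0.147, 0.0], [-0.147, -0.989, -0.0], [0.0, 0.0, -1.0]]
ft_force: [0.9, 0.2, 0.2]
grip_width: 0.0003
grip_force: 0.0
```

carry_out --deltas '[[[0,-1,0],[0,0,0]],[[0,-1,0],[0,0,0]],[[0,-1,0],[0,0,0]],[[0,-1,0],[0,0,0]],[[0,-1,0],[0,0,0]],[[0,-1,0],[0,0,0]],[[0,-0.5,0],[0,0,0]],[[0,0,0],[0,1,0]],[[0,0,0],[0,1,0]],[[0,0,0],[0,1,0]],[[0,0,0],[0,1,0]],[[0,0,0],[0,0,0]]]'

```text
time_s: 4.8
position: [0.4534, -0.0708, 0.2311]
orientation: [[0.929, -0.147, 0.339], [-0.138, -0.989, -0.05], [0.342, -0.0, -0.94]]
ft_force: [-0.1, -0.0, -0.1]
grip_width: 0.0002
grip_force: 0.0
```

```bash
cat > st.py <<'E'
from h import *
p=np.load('p.npy'); o=monitor.get_obs()
c,s=np.cos(p[2]),np.sin(p[2]); R=np.array([[c,-s,0],[s,c,0],[0,0,1]])
print('t',o['time_s'],'chest-frame mm',np.round(1000*R.T@(np.array(o['position'])-[p[0],p[1],0]),1),'f',np.round(R.T@o['ft_force'],1),o['grip_width'])
print(np.round(R.T@o['orientation'],3).tolist(), np.round(o['qpos'],2))
E
python3 st.py
```

```text
t 4.8 chest-frame mm [-186.2 -116.8  231.1] f [-0.1 -0.  -0.1] 0.00019120104314777255
[[0.94, -0.001, 0.342], [-0.001, -1.0, -0.0], [0.342, -0.0, -0.94]] [-0.33  0.15  2.15  0.13  0.5   1.28]
```

carry_out --deltas '[[[-0.247,0,0.678],[0,0,0]],[[-0.247,0,0.678],[0,0,0]],[[-0.247,0,0.678],[0,0,0]],[[-0.247,0,0.678],[0,0,0]],[[-0.247,0,0.678],[0,0,0]],[[-0.247,0,0.678],[0,0,0]],[[-0.247,0,0.678],[0,0,0]],[[-0.247,0,0.678],[0,0,0]],[[0,0,0],[0,0,0]]]'

```text
time_s: 5.7
position: [0.4586, -0.0674, 0.0913]
orientation: [[0.928, -0.141, 0.346], [-0.137, -0.99, -0.034], [0.348, -0.016, -0.938]]
ft_force: [-0.2, -0.4, 0.2]
grip_width: -0.0003
grip_force: 0.0
```

```bash
python3 st.py; python3 - <<'E'
from h import *
a=viewer.camera('top')['img'][90:250,180:440,::-1]; b=viewer.camera('scene')['img'][90:290,200:420,::-1]
a=cv2.resize(a,(780,480)); 
cv2.imwrite('pics/a1.png',a); cv2.imwrite('pics/b1.png',cv2.resize(b,(660,600)))
E
```

```text
t 5.7 chest-frame mm [-181.6 -112.7   91.3] f [-0.1 -0.4  0.2] -0.00028924594671862736
[[0.938, 0.005, 0.348], [-0.001, -1.0, 0.017], [0.348, -0.016, -0.938]] [-0.33  0.44  2.31  1.06  0.09  0.34]
```

View pics/b1.png

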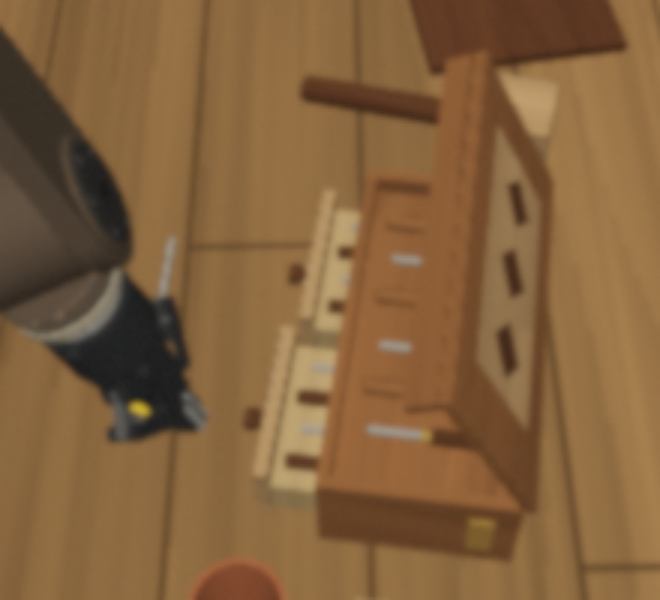

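The scene shows the hand in front of the right drawer, about 75 px short of it. Joint 5 is at its lower limit, so I'll reduce the tilt.

carry_out --deltas '[[[0,0,0],[0,-0.8,0]],[[0,0,0],[0,-0.8,0]],[[0,0,0],[0,-0.8,0]],[[0,0,0],[0,0,0]],[[0,0,0],[0,0,0]],[[0,0,0],[0,0,0]]]'

```text
time_s: 6.4
position: [0.4611, -0.0611, 0.0925]
orientation: [[0.956, -0.131, 0.263], [-0.136, -0.991, 0.004], [0.26, -0.039, -0.965]]
ft_force: [0.2, 0.4, -1.1]
grip_width: 0.0002
grip_force: 0.0
```

```bash
python3 st.py
```

```text
t 6.4 chest-frame mm [-180.  -106.1   92.5] f [ 0.2  0.4 -1.1] 0.00019334834852143787
[[0.966, 0.015, 0.259], [0.005, -0.999, 0.042], [0.26, -0.039, -0.965]] [-0.32  0.44  2.24  0.41  0.22  1.  ]
```

carry_out --deltas '[[[0,0,0],[0,-0.7,0]],[[0,0,0],[0,-0.7,0]],[[0,0,0],[-0.46,0,0]],[[0,0,0],[0,0,0]],[[0,0,0],[0,0,0]]]'

```text
time_s: 6.9
position: [0.461, -0.0608, 0.0924]
orientation: [[0.981, -0.135, 0.138], [-0.134, -0.991, -0.018], [0.139, -0.001, -0.99]]
ft_force: [-0.9, -0.5, 0.4]
grip_width: -0.0002
grip_force: 0.0
```

```bash
python3 st.py
```

```text
t 6.9 chest-frame mm [-180.2 -105.8   92.4] f [-0.8 -0.6  0.4] -0.00019913238186276708
[[0.99, 0.011, 0.139], [0.01, -1.0, 0.002], [0.139, -0.001, -0.99]] [-0.29  0.46  2.17  0.06  0.38  1.37]
```

carry_out --deltas '[[[-0.08,0.15,0.56],[0,0,0]],[[-0.08,0.15,0.56],[0,0,0]],[[0.25,0,0.035],[0,0,0]],[[0.25,0,0.035],[0,0,0]],[[0,0,0],[0,0,0]]]'

```text
time_s: 7.4
position: [0.4766, -0.0726, 0.0593]
orientation: [[0.981, -0.136, 0.14], [-0.135, -0.991, -0.02], [0.141, 0.001, -0.99]]
ft_force: [0.5, -0.4, 0.4]
grip_width: -0.0004
grip_force: 0.0
```

```bash
python3 st.py
```

```text
t 7.4 chest-frame mm [-163.1 -115.2   59.3] f [ 0.6 -0.3  0.4] -0.0004230760347201749
[[0.99, 0.01, 0.141], [0.01, -1.0, 0.001], [0.141, 0.001, -0.99]] [-0.3   0.54  2.15  0.07  0.31  1.34]
```

carry_out --deltas '[[[0.2,0,0.028],[0,0,0]],[[0.2,0,0.028],[0,0,0]],[[0.2,0,0.028],[0,0,0]],[[0.2,0,0.028],[0,0,0]],[[0.2,0,0.028],[0,0,0]],[[0.2,0,0.028],[0,0,0]],[[0.2,0,0.028],[0,0,0]]]'

```text
time_s: 8.1
position: [0.5174, -0.0781, 0.0585]
orientation: [[0.981, -0.136, 0.138], [-0.135, -0.991, -0.02], [0.139, 0.001, -0.99]]
ft_force: [-2.2, -1.2, 0.9]
grip_width: -0.0002
grip_force: 1.2
```

carry_out --deltas '[[[0.2,0,0.028],[0,0,0]],[[0.2,0,0.028],[0,0,0]],[[0.2,0,0.028],[0,0,0]],[[0,0,0],[0,0,0]]]'

```text
time_s: 8.5
position: [0.5361, -0.0807, 0.0586]
orientation: [[0.981, -0.136, 0.139], [-0.135, -0.991, -0.02], [0.141, 0.001, -0.99]]
ft_force: [0.7, 0.3, -1.1]
grip_width: 0.0003
grip_force: 0.0
```

```bash
python3 st.py
```

```text
t 8.5 chest-frame mm [-103.  -114.6   58.6] f [ 0.6  0.3 -1.1] 0.0003359560536976662
[[0.99, 0.01, 0.141], [0.01, -1.0, 0.001], [0.141, 0.001, -0.99]] [-0.28  0.59  2.01  0.05  0.41  1.38]
```

Continue in small steps, watching the force.

carry_out --deltas '[[[0.1,0,0.014],[0,0,0]],[[0.1,0,0.014],[0,0,0]],[[0.1,0,0.014],[0,0,0]]]'

```text
time_s: 8.8
position: [0.5441, -0.0818, 0.0585]
orientation: [[0.981, -0.136, 0.138], [-0.135, -0.991, -0.02], [0.139, 0.001, -0.99]]
ft_force: [-2.3, -0.1, 0.8]
grip_width: -0.0002
grip_force: 1.1
```

carry_out --deltas '[[[0.07,0,0.01],[0,0,0]]]'

```text
time_s: 8.9
position: [0.5463, -0.0821, 0.0585]
orientation: [[0.981, -0.136, 0.138], [-0.135, -0.991, -0.02], [0.139, 0.001, -0.99]]
ft_force: [-2.4, -0.4, -0.6]
grip_width: -0.0
grip_force: 1.1
```

carry_out --deltas '[[[0.05,0,0.007],[0,0,0]]]'

```text
time_s: 9.0
position: [0.5478, -0.0823, 0.0586]
orientation: [[0.981, -0.136, 0.138], [-0.135, -0.991, -0.02], [0.139, 0.001, -0.99]]
ft_force: [-2.8, -0.4, 0.3]
grip_width: -0.0002
grip_force: 1.0
```

carry_out --deltas '[[[0.05,0,0.007],[0,0,0]]]'

```text
time_s: 9.1
position: [0.5492, -0.0825, 0.0585]
orientation: [[0.981, -0.136, 0.138], [-0.135, -0.991, -0.02], [0.139, 0.001, -0.99]]
ft_force: [-3.5, -1.6, -0.4]
grip_width: -0.0001
grip_force: 1.8
```

carry_out --deltas '[[[0.05,0,0.007],[0,0,0]]]'

```text
time_s: 9.2
position: [0.5495, -0.0825, 0.0584]
orientation: [[0.981, -0.136, 0.135], [-0.135, -0.991, -0.019], [0.136, 0.0, -0.991]]
ft_force: [-12.9, -1.8, 9.6]
grip_width: -0.0001
grip_force: 6.9
```

carry_out --deltas '[[[0.05,0,0.007],[0,0,0]]]'

```text
time_s: 9.3
position: [0.5496, -0.0825, 0.0583]
orientation: [[0.982, -0.136, 0.132], [-0.135, -0.991, -0.018], [0.133, 0.0, -0.991]]
ft_force: [-22.2, -2.5, 15.6]
grip_width: 0.0001
grip_force: 10.7
```

carry_out --deltas '[[[-0.94,0,-0.13],[0,0,0]],[[-0.94,0,-0.13],[0,0,0]],[[-0.94,0,-0.13],[0,0,0]],[[0,0,0],[0,0,0]]]'

```text
time_s: 9.7
position: [0.4649, -0.0706, 0.0584]
orientation: [[0.981, -0.136, 0.136], [-0.135, -0.991, -0.019], [0.137, 0.0, -0.991]]
ft_force: [-0.4, 0.8, 0.0]
grip_width: 0.0
grip_force: 0.0
```

carry_out --deltas '[[[0,-0.96,0],[0,0,0]],[[0,-0.96,0],[0,0,0]],[[0,-0.96,0],[0,0,0]],[[0,-0.96,0],[0,0,0]],[[0,-0.96,0],[0,0,0]],[[0,-0.96,0],[0,0,0]],[[0,-0.96,0],[0,0,0]],[[0,-0.96,0],[0,0,0]],[[0,0,0],[0,0,0]]]'

```text
time_s: 10.6
position: [0.5006, 0.16, 0.0585]
orientation: [[0.981, -0.133, 0.141], [-0.132, -0.991, -0.019], [0.142, -0.0, -0.99]]
ft_force: [0.0, -0.7, 0.4]
grip_width: 0.0001
grip_force: 0.0
```

```bash
python3 st.py
```

```text
t 10.6 chest-frame mm [-173.2  118.4   58.5] f [ 0.1 -0.7  0.4] 7.394951530857639e-05
[[0.99, 0.013, 0.142], [0.012, -1.0, 0.002], [0.142, -0.0, -0.99]] [ 0.21  0.58  2.04 -0.12  0.39  2.02]
```

carry_out --deltas '[[[0.25,0,0.036],[0,0,0]],[[0.25,0,0.036],[0,0,0]],[[0.25,0,0.036],[0,0,0]],[[0.25,0,0.036],[0,0,0]],[[0.25,0,0.036],[0,0,0]],[[0.25,0,0.036],[0,0,0]],[[0.25,0,0.036],[0,0,0]]]'

```text
time_s: 11.3
position: [0.5517, 0.1494, 0.058]
orientation: [[0.981, -0.137, 0.137], [-0.135, -0.991, -0.02], [0.138, 0.001, -0.99]]
ft_force: [-2.5, -1.1, 0.8]
grip_width: -0.0
grip_force: 1.2
```

carry_out --deltas '[[[0.2,0,0.028],[0,0,0]],[[0.2,0,0.028],[0,0,0]],[[0.2,0,0.028],[0,0,0]],[[0.1,0,0.014],[0,0,0]],[[0.1,0,0.014],[0,0,0]]]'

```text
time_s: 11.8
position: [0.5756, 0.1464, 0.058]
orientation: [[0.981, -0.136, 0.138], [-0.135, -0.991, -0.02], [0.139, 0.001, -0.99]]
ft_force: [-2.2, -1.5, 0.9]
grip_width: 0.0001
grip_force: 1.1
```

carry_out --deltas '[[[0.05,0,0.007],[0,0,0]],[[0.05,0,0.007],[0,0,0]]]'

```text
time_s: 12.0
position: [0.5785, 0.1461, 0.058]
orientation: [[0.981, -0.136, 0.138], [-0.135, -0.991, -0.02], [0.139, 0.001, -0.99]]
ft_force: [-1.6, -1.8, -1.4]
grip_width: 0.0
grip_force: 1.0
```

```bash
python3 st.py
```

```text
t 12.0 chest-frame mm [-94.2 116.   58. ] f [-1.3 -2.  -1.4] 2.3422695769681805e-05
[[0.99, 0.01, 0.139], [0.01, -1.0, 0.001], [0.139, 0.001, -0.99]] [ 0.15  0.64  1.87 -0.08  0.5   1.93]
```

carry_out --deltas '[[[0.05,0,0.007],[0,0,0]],[[0.05,0,0.007],[0,0,0]]]'

```text
time_s: 12.2
position: [0.5815, 0.1456, 0.0581]
orientation: [[0.981, -0.136, 0.138], [-0.135, -0.991, -0.02], [0.139, 0.001, -0.99]]
ft_force: [-3.1, -1.5, -0.8]
grip_width: -0.0001
grip_force: 1.1
```

carry_out --deltas '[[[0.05,0,0.007],[0,0,0]]]'

```text
time_s: 12.3
position: [0.5831, 0.1454, 0.0581]
orientation: [[0.981, -0.136, 0.138], [-0.135, -0.991, -0.02], [0.139, 0.001, -0.99]]
ft_force: [-2.6, -2.1, -0.4]
grip_width: 0.0001
grip_force: 1.0
```

carry_out --deltas '[[[0.05,0,0.007],[0,0,0]]]'

```text
time_s: 12.4
position: [0.5841, 0.1452, 0.058]
orientation: [[0.981, -0.136, 0.137], [-0.135, -0.991, -0.02], [0.138, 0.001, -0.99]]
ft_force: [-9.0, 1.3, 4.3]
grip_width: 0.0001
grip_force: 4.9
```

carry_out --deltas '[[[0.05,0,0.007],[0,0,0]]]'

```text
time_s: 12.5
position: [0.5842, 0.1451, 0.0579]
orientation: [[0.982, -0.136, 0.134], [-0.135, -0.991, -0.02], [0.135, 0.002, -0.991]]
ft_force: [-17.1, 3.3, 10.9]
grip_width: -0.0001
grip_force: 9.0
```

carry_out --deltas '[[[-0.9,0,-0.13],[0,0,0]],[[-0.9,0,-0.13],[0,0,0]],[[-0.9,0,-0.13],[0,0,0]],[[0.135,0,-0.96],[0,0,0]],[[0.135,0,-0.96],[0,0,0]],[[0.135,0,-0.96],[0,0,0]],[[0.135,0,-0.96],[0,0,0]],[[0.135,0,-0.96],[0,0,0]],[[0.135,0,-0.96],[0,0,0]],[[0.135,0,-0.96],[0,0,0]],[[0.135,0,-0.96],[0,0,0]],[[0.135,0,-0.96],[0,0,0]]]'

```text
time_s: 13.7
position: [0.5052, 0.1564, 0.322]
orientation: [[0.981, -0.136, 0.14], [-0.135, -0.991, -0.019], [0.141, -0.0, -0.99]]
ft_force: [-0.5, 0.9, -0.6]
grip_width: -0.0
grip_force: 0.0
```

carry_out --deltas '[[[0,0,0],[0,-0.8,0]],[[0,0,0],[0,-0.8,0]],[[0,0.73,0],[0,0,0]],[[0,0.73,0],[0,0,0]],[[0,0.73,0],[0,0,0]],[[0,0,0],[0,0,0]]]'

```text
time_s: 14.3
position: [0.4962, 0.0897, 0.3207]
orientation: [[0.99, -0.138, 0.002], [-0.138, -0.99, -0.001], [0.002, 0.001, -1.0]]
ft_force: [0.1, -0.8, 0.3]
grip_width: -0.0003
grip_force: 0.0
```

```bash
python3 st.py; python3 - <<'E'
from h import *
a=viewer.camera('top')['img'][90:250,180:440,::-1]
cv2.imwrite('pics/a2.png',cv2.resize(a,(780,480)))
E
```

```text
t 14.3 chest-frame mm [-167.3   48.2  320.7] f [ 0.2 -0.8  0.3] -0.0002829924499373339
[[1.0, 0.008, 0.002], [0.008, -1.0, -0.001], [0.002, 0.001, -1.0]] [ 0.05  0.23  1.72 -0.    1.19  1.76]
```

View pics/a2.png

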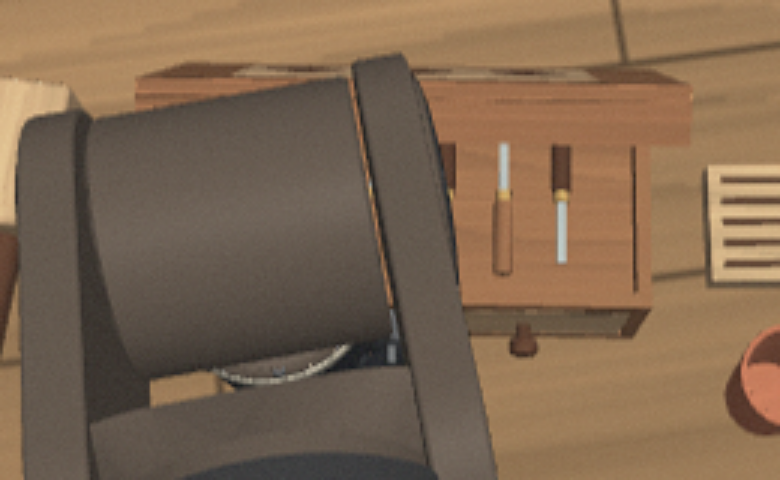

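The right drawer is flush at (550,322) in the crop; the arm hides the left one. The lid is unmoved. Next I'll go over the lid and down behind it.

carry_out --deltas '[[[0.93,0,0],[0,0,0]],[[0.93,0,0],[0,0,0]],[[0.93,0,0],[0,0,0]],[[0.93,0,0],[0,0,0]],[[0.93,0,0],[0,0,0]],[[0.93,0,0],[0,0,0]],[[0.93,0,0],[0,0,0]],[[0.93,0,0],[0,0,0]],[[0.93,0,0],[0,0,0]],[[0,0,0],[0,0,0]]]'

```text
time_s: 15.35
position: [0.7471, 0.0576, 0.3185]
orientation: [[0.991, -0.136, -0.0], [-0.136, -0.991, -0.0], [0.0, 0.0, -1.0]]
ft_force: [0.9, -0.4, -0.6]
grip_width: -0.0003
grip_force: 0.0
```

carry_out --deltas '[[[0,0,0.75],[0,0,0]],[[0,0,0.75],[0,0,0]],[[0,0,0.75],[0,0,0]],[[0,0,0.75],[0,0,0]],[[0,0,0],[0,0,0]]]'

```text
time_s: 15.85
position: [0.7435, 0.058, 0.2271]
orientation: [[0.991, -0.136, -0.005], [-0.136, -0.991, -0.0], [-0.005, 0.001, -1.0]]
ft_force: [0.1, 0.8, 0.1]
grip_width: 0.0003
grip_force: 0.0
```

```bash
python3 st.py; python3 - <<'E'
from h import *
b=viewer.camera('scene')['img'][90:290,220:440,::-1]
cv2.imwrite('pics/b2.png',cv2.resize(b,(660,600)))
a=np.array([1.12-.06*i for i in range(18)]+[.06,.03,0,-.02])
P=np.c_[80-140*np.cos(a)+10*np.sin(a)+11,100+140*np.sin(a)+10*np.cos(a)]
print(np.round(P[0],1),np.round(np.diff(P,axis=0)/[30,-30],2).tolist())
E
```

```text
t 15.85 chest-frame mm [ 82.   53.  227.1] f [-0.   0.8  0.1] 0.0002697331811478411
[[1.0, 0.01, -0.005], [0.01, -1.0, -0.001], [-0.005, 0.001, -1.0]] [-0.01  0.68  1.22 -0.    1.25  1.7 ]
[ 39.  230.4] [[-0.26, 0.11], [-0.25, 0.13], [-0.24, 0.14], [-0.23, 0.16], [-0.22, 0.17], [-0.21, 0.18], [-0.2, 0.2], [-0.19, 0.21], [-0.18, 0.22], [-0.16, 0.23], [-0.15, 0.24], [-0.13, 0.25], [-0.12, 0.25], [-0.1, 0.26], [-0.09, 0.27], [-0.07, 0.27], [-0.06, 0.28], [-0.03, 0.18], [-0.02, 0.14], [-0.01, 0.14], [-0.01, 0.09]]
```

View pics/b2.png

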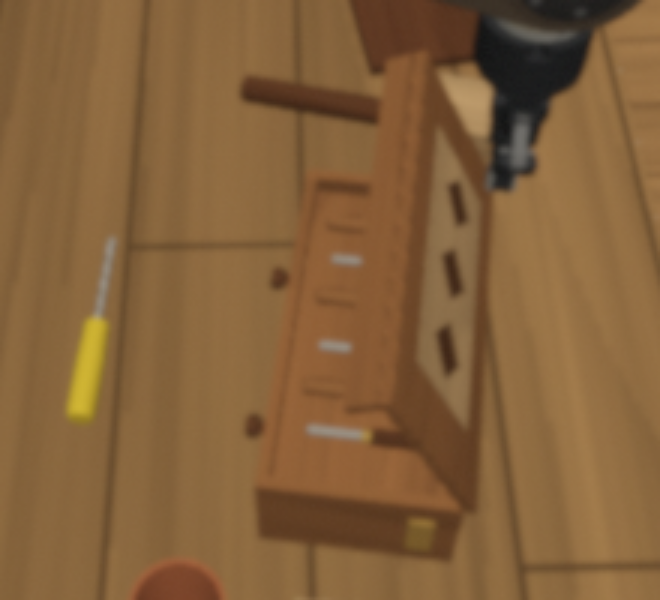

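Both drawers are shut, with only the knobs showing at (280,278) and (254,425). The fingertip is behind the lid at (500,185), so I can start the push.

carry_out --deltas '[[[-0.3,0,0],[0,0,0]],[[-0.3,0,0],[0,0,0]],[[-0.2,0,0],[0,0,0]],[[-0.2,0,0],[0,0,0]],[[-0.2,0,0],[0,0,0]],[[-0.2,0,0],[0,0,0]]]'

```text
time_s: 16.5
position: [0.7027, 0.0627, 0.2304]
orientation: [[0.991, -0.136, 0.0], [-0.136, -0.991, -0.001], [0.0, 0.001, -1.0]]
ft_force: [-0.0, 0.1, 0.3]
grip_width: 0.0001
grip_force: 0.0
```

carry_out --deltas '[[[-0.26,0,0.11],[0,0,0]],[[-0.25,0,0.13],[0,0,0]],[[-0.24,0,0.14],[0,0,0]],[[-0.23,0,0.16],[0,0,0]]]'

```text
time_s: 16.9
position: [0.6737, 0.0668, 0.2142]
orientation: [[0.991, -0.136, 0.001], [-0.136, -0.991, -0.001], [0.001, 0.0, -1.0]]
ft_force: [1.7, 0.1, 4.8]
grip_width: -0.0001
grip_force: 2.0
```

```bash
python3 st.py
```

```text
t 16.9 chest-frame mm [ 11.6  51.5 214.2] f [1.7 0.4 4.8] -8.213831446174009e-05
[[1.0, 0.01, 0.001], [0.01, -1.0, -0.0], [0.001, 0.0, -1.0]] [ 0.    0.58  1.44 -0.    1.12  1.71]
```

Contact is gentle (5 N) and on plan.

carry_out --deltas '[[[-0.22,0,0.17],[0,0,0]],[[-0.21,0,0.18],[0,0,0]],[[-0.2,0,0.2],[0,0,0]],[[-0.19,0,0.21],[0,0,0]],[[-0.18,0,0.22],[0,0,0]],[[-0.16,0,0.23],[0,0,0]]]'

```text
time_s: 17.5
position: [0.639, 0.0715, 0.177]
orientation: [[0.991, -0.136, -0.0], [-0.136, -0.991, -0.001], [-0.0, 0.001, -1.0]]
ft_force: [0.0, 1.1, 3.0]
grip_width: 0.0002
grip_force: 1.6
```

carry_out --deltas '[[[-0.15,0,0.24],[0,0,0]],[[-0.13,0,0.25],[0,0,0]],[[-0.12,0,0.25],[0,0,0]],[[-0.1,0,0.26],[0,0,0]],[[-0.09,0,0.27],[0,0,0]]]'

```text
time_s: 18.0
position: [0.6216, 0.0738, 0.1388]
orientation: [[0.991, -0.136, -0.0], [-0.136, -0.991, -0.001], [-0.0, 0.001, -1.0]]
ft_force: [-0.7, 1.7, 3.1]
grip_width: -0.0
grip_force: 1.4
```

carry_out --deltas '[[[-0.04,0,0.13],[0,0,0]],[[-0.04,0,0.13],[0,0,0]],[[-0.03,0,0.14],[0,0,0]],[[-0.03,0,0.14],[0,0,0]]]'

```text
time_s: 18.4
position: [0.6179, 0.0744, 0.1232]
orientation: [[0.991, -0.136, 0.001], [-0.136, -0.991, -0.001], [0.001, 0.001, -1.0]]
ft_force: [-0.1, 1.9, 1.9]
grip_width: 0.0002
grip_force: 1.2
```

```bash
python3 st.py
```

```text
t 18.4 chest-frame mm [-44.6  50.8 123.2] f [-0.4  1.9  1.9] 0.0001920888932729588
[[1.0, 0.01, 0.001], [0.01, -1.0, -0.001], [0.001, 0.001, -1.0]] [ 0.01  0.61  1.67 -0.    0.86  1.72]
```

carry_out --deltas '[[[0,0,0.1],[0,0,0]],[[0,0,0.1],[0,0,0]],[[0,0,0.1],[0,0,0]]]'

```text
time_s: 18.7
position: [0.6177, 0.0742, 0.1142]
orientation: [[0.991, -0.136, -0.0], [-0.136, -0.991, -0.001], [-0.0, 0.001, -1.0]]
ft_force: [-1.6, 0.1, 3.0]
grip_width: 0.0005
grip_force: 1.3
```

carry_out --deltas '[[[0,0,0.07],[0,0,0]]]'

```text
time_s: 18.8
position: [0.6177, 0.0742, 0.112]
orientation: [[0.991, -0.136, -0.0], [-0.136, -0.991, -0.001], [-0.0, 0.001, -1.0]]
ft_force: [-2.5, -0.0, 3.2]
grip_width: -0.0001
grip_force: 1.2
```

carry_out --deltas '[[[0,0,0.06],[0,0,0]]]'

```text
time_s: 18.9
position: [0.6178, 0.0743, 0.1103]
orientation: [[0.991, -0.136, -0.0], [-0.136, -0.991, -0.001], [-0.0, 0.001, -1.0]]
ft_force: [-1.7, -0.1, 2.8]
grip_width: -0.0
grip_force: 1.3
```

carry_out --deltas '[[[0,0,0.05],[0,0,0]]]'

```text
time_s: 19.0
position: [0.6179, 0.0743, 0.1099]
orientation: [[0.991, -0.136, 0.0], [-0.136, -0.991, -0.001], [0.0, 0.001, -1.0]]
ft_force: [-9.9, 0.1, 25.5]
grip_width: -0.0
grip_force: 12.7
```

The lid met its stop at z 0.110, which is the shut height. I'll hold briefly, then withdraw.

carry_out --deltas '[[[0,0,0],[0,0,0]],[[0,0,0],[0,0,0]],[[0,0,0],[0,0,0]],[[0,0,-0.2],[0,0,0]],[[0,0,-0.7],[0,0,0]],[[0,0,-1],[0,0,0]],[[0,0,-1],[0,0,0]],[[0,0,-1],[0,0,0]],[[0,0,0],[0,0,0]],[[0,0,0],[0,0,0]]]'

```text
time_s: 20.0
position: [0.618, 0.0744, 0.2263]
orientation: [[0.991, -0.136, 0.001], [-0.136, -0.991, -0.001], [0.001, 0.0, -1.0]]
ft_force: [-0.9, 0.0, -1.4]
grip_width: -0.0002
grip_force: 0.0
```

```bash
python3 - <<'E'
from h import *
b=viewer.camera('scene')['img'][90:340,200:440,::-1]
cv2.imwrite('pics/b3.png',cv2.resize(b,(576,600)))
E
```

```text
(no output)
```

View pics/b3.png

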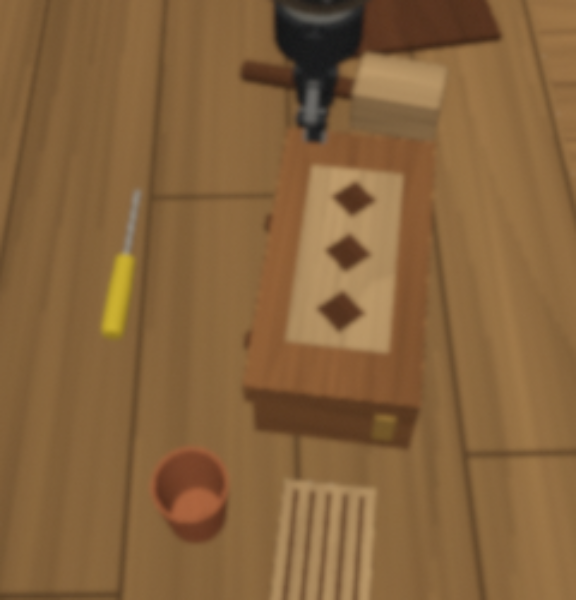

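The lid lies flat and shut, with its diamonds at (345,250). Both knobs sit close to the front, the bystanders haven't moved and the hand is clear.

```bash
python3 -c "
from bench import order; print(order.sign_off())"
```

```text
the job is handed in; nothing more can be done
None
```

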